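# Unlatch the battery case and load the charger

### The job

Lift the red-tipped latch lever on the green battery case right up past centre so that its hook springs off the lid, then swing the lid open until it stands by itself. Lift the orange battery pack out and stand it on the turntable, let go, take it again by its other pair of sides and lower it gently, upright, into the blue-based charger, all the way down between the grey cheeks. Leave the movement, battery cell and tape roll where they are.

Things in the scene. Friction and masses are not known exactly. Their poses are not given: they have to be found in the camera images.
- latch_lever (a joint): draw latch lever on the front of the green case (rad): 0 = closed, lever sloping 30 degrees down away from the case; grows as its free end is lifted out and up; stiff up to about 0.35 (dead centre; some 3 to 6 N at the grip) and falls shut again if let go before; past it, it springs on to about 0.95 by itself; at 2.09 it stands straight up, stop at 2.15. The hook lets go of the lid at about 1.4 to 1.5, so lift it to about 2. A light friction holds it where it is left.
- lever_grip (a point): centre of the red grip of the latch lever, 58 mm from the pivot; the lever is a flat bar 20 mm wide (along the case's y; the red grip 21 mm) and 6 mm thick (grip 9 mm), and ends 14 mm beyond this point. Closed, this point is 29 mm below the pivot and 41 mm above the bench. Orientation moves with the lever, and equals the case's when closed. Pinched across its width, it can turn between the fingers.
- lever_pivot (a point): pivot of the lever, on a bracket 20 mm in front of the case, 70 mm above the bench; fixed to the case, with the case's axes. The lever turns about the case's y axis: -x swings towards +z. The free lever clears everything; the hook hangs in its fork, 10 mm wide, and when freed swings out to the robot's side.
- hook_tip (a point): underside of the latch hook's tooth, over the keeper rod when the latch is closed
- keeper (a point): keeper rod on the lid's front edge (6 mm thick, along the case's y) that the hook holds
- case_lid (a joint): case lid (rad): 0 = shut, 1.57 = upright, stop at 1.95; opens upward about the far edge. Stiff hinge: stays at any angle; takes about 3 N at the tab. Locked while the hook is on the keeper.
- lid_tab (a point): black pull tab on the lid's front edge, opposite end from the latch (+y side): 18 mm wide along the case's y, 8 mm thick, standing out 26 mm in front of the lid; this point is its middle, 10 mm from its front end. Shut, it is 94 mm above the bench. Pinched across its width, it can turn between the fingers.
- lid_hinge (a point): middle of the lid's hinge line, 90 mm above the bench; fixed to the case, with the case's axes; the tab's centre lies 128 mm from the hinge line towards the front, 4 mm above it when shut, and 40 mm to the +y side. -x swings towards +z.
- case_floor (a point): centre of the case's pocket floor, 6 mm above the bench; case's axes: x from the latch side to the hinge, y along the hinge, z up. The case is fixed, 113 mm deep (front 45 mm before this point), 140 mm wide, rim 90 mm above the bench; the black insert leaves a pocket 68 mm along x and 130 mm along y, 80 mm deep to the insert's top, so there is room for fingers only at the pack's ±y sides.
- pack_center (a point): centre of the orange and black battery pack, an upright block 60 (x) x 44 (y) x 80 (z) mm, about 0.35 kg; axes are the pack's own. It stands in the case with its x roughly along the case's x, its top 4 mm below the rim. Either way round fits the charger.
- turntable_top (a point): centre of the turntable's round plate (radius 98 mm, does not turn), on its top face, 33 mm above the bench
- charger_seat (a point): centre of the seat of the charger on which the pack stands, 14 mm above the bench. Blue base 110 x 100 mm. Two grey cheeks at y = ±25 mm (12 mm thick, 50 mm long in x, top flared and 98 mm above the bench, so 4 mm above a seated pack) face the pack's ±y sides; the pack stands with its x along the charger's x; low lips (6 mm above the seat) at x = ±33 mm bound it. Its ±x sides stay free for fingers. Fixed.
- movement: black clock movement, 56x56x32 mm, loose; origin under its centre; bystander
- cell: red and yellow battery cell standing, 27 mm across, 50 mm tall, loose; bystander
- tape: kraft tape roll lying flat, 93 mm across, 45 mm tall, loose; bystander

How it is judged:
On the way, in this order (a step that is already met when the one before it is completed fails the run):
1. the latch lever is lifted past centre and the hook is off the keeper (value of joint latch_lever above 1.5 rad and distance between hook_tip and keeper above 0.015 m), for 0.2 s.
2. the lid stands open (value of joint case_lid above 1.4 rad), for 0.2 s.
3. the pack stands on the turntable, let go (horizontal distance between pack_center and turntable_top below 0.08 m and z of pack_center in the frame of turntable_top between 0.035 and 0.045 m and angle between pack_center's own z axis and vertical below 0.08 rad and contact force between battery_pack and the arm below 0.1 N and contact force between battery_pack and the fingers below 0.1 N), for 0.2 s.
At the end, for the whole second after the job is handed in: The pack stands at rest in the charger, upright within 0.08 rad, its centre within 8 mm sideways and 4 mm in height of the fully seated place, lined up with the cheeks within 0.2 rad (either way round); the case lid is left open (above 1.3 rad) (z of pack_center in the frame of charger_seat between 0.036 and 0.044 m and horizontal distance between pack_center and charger_seat below 0.008 m and angle between pack_center's own z axis and vertical below 0.08 rad and angle between the x axis of pack_center and the x axis of charger_seat, either way round below 0.2 rad and value of joint case_lid above 1.3 rad and linear speed of battery_pack below 0.02 m/s); the robot touches nothing.
It fails at once if a bystander (movement, cell or tape roll) is pushed more than 30 mm (distance of any of movement, cell, tape from where it was at the start of the episode above 0.03 m).
It fails at once if the pack is dropped or rammed into the charger (over 120 N between them) (contact force between battery_pack and charger above 120 N).
It fails at once if the pack is tipped over (angle between pack_center's own z axis and vertical above 0.6 rad).
It also fails if it takes over 72 s, if anything falls off the work surface, if the arm or the gripper's body presses on something with over 40 N, if the wrist force passes 120 N, or if a joint passes its speed limit or range.

### The arm

A 6-joint arm with a two-finger parallel gripper is mounted at the origin on the work surface; the furniture and walls round the work are solid. World frame = base frame: x ahead of the robot, y to its left, z up, the work surface at z = 0. Lengths are in m, angles in rad, forces in N, time in s.
With the tool pointing down it reaches from about 0.25 to 0.775 m from the base axis. Payload 4 kg.
Tool frame: the origin (TCP) lies on the centre line of the jaws, within the pads' length; the fingertips stand 14 mm ahead of it and the grasp point (between the pads) lies 5 mm behind it (robot.tcp_to_tips is the distance from the TCP to the fingertips, in m); z points along the fingers, y is the line along which they close (so a half turn about z gives the same grasp; the last joint's range is limited). The gripper opens to 94 mm and grips with 3 to 60 N. Pads are 16 mm wide; open, the fingers measure 119 mm over their backs; the gripper's body (75 mm by 177 mm) begins 78 mm behind the grasp point.
Start: joints at [-1.309, 0.087, 1.371, -0, 1.684, -0.103], TCP at [0.196, -0.514, 0.22] pointing down, gripper open.
Joint ranges: [-3.1, 3.1], [-0.76, 2.03], [0.27, 2.55], [-1.08, 4.22], [0.17, 2.65], [-2.57, 2.57]. Speed limits (rad/s): [2.79, 2.79, 3.14, 3.14, 3.14, 3.14].

### API

Orientations are given as [roll, pitch, yaw] about the fixed x, y, z axes, in that order (R = Rz(yaw) Ry(pitch) Rx(roll)).
In Python, from bench import robot gives the robot as it stands.
- The arm moves only by the tool carry_out, never from a script. Its argument "increments" is a list of rows, each a list of 3 entries, a list of its own where there are three numbers: the closure in counts, from 0 (fully open) to 255 (shut), then the shift along the tool's x, y, z in mm, then the turn about the tool's z in degrees. In form: [[fingers, [dx, dy, dz], twist], ...]. A call has 1 to 8 rows; each row shifts and turns the commanded pose from where the row before left it, along the tool's axes as they then stand; what a row does not reach is not made up. A row lasts 1/10 s, in which the tool goes at most 50 mm and 8.59 degrees, less where a joint would pass 70% of its speed; a pose out of reach is approached as far as the arm can. A call with a gripper value outside its range is refused whole. The fingers move at their own pace and stop on an object; the grip force is fixed at half the most. Time passes only in rows, so rows that do not move let the fingers close. It gives the time, the measured TCP pose, the force, the opening and the grip force at its end, in the units of the state.
- robot.get_obs(): the state, without advancing time (a new reading comes with each control period).
- robot.snapshot(name): name is "side" or "top" or "wrist"; returns the picture (420x560x3 uint8, blue, green, red); there is no depth.
- robot.get_calibration(name): a dict with "vfov" (degrees; the focal length in pixels is half the picture's height over the tangent of half this angle, whatever the lens; pixels are square), "cx", "cy" (the principal point, pixels), "T" (4x4, takes a point from camera to world coordinates). Camera axes: x right, y down, z forward; pixel columns grow to the right and rows downward; lengths in m; the calibration is good to about 2 mm. A picture is of the moment at which its call begins: read the wrist's pose just before it. get_calibration takes no time and is no camera call; for the wrist camera it gives the pose at the moment of the call.
- robot.close_job(): hands the job in; it is judged then, once.
The state is a dict: "time": time; "joint_positions": joint angles; "qvel": joint speeds; "joint_torque": joint torques, N m; "tool_pos": TCP position; "ee_rot": TCP orientation; "wrist_force": force on the tool from outside, world axes, zero at the start; "wrist_torque": the same for the moment, N m; "width": finger opening in m; "finger_force": force on a finger pad.
Only numpy, scipy, OpenCV 4.12 (cv2) and the standard library are available. Lean on these libraries where they do the work, as an engineer would, in place of code of your own. Each camera call takes 0.05 s, during which the arm holds its last target. There are 200 camera calls.

## Working session

There is one attempt and no reset: what is moved stays moved. The work goes in short steps, Python scripts to look and compute and a tool call to move; the robot and the scene stay as the last step left them, time stands still between calls to the robot, and variables do not carry over. Pictures are saved under pics/ and viewed, at most 10 in all, crops included, and the job is handed in when it is done.

Besides the shell and the picture viewer there is one more tool, called after "Emit:" as name([rows], argument=value, ...), one row to a line, values as JSON. carry_out: Moves the arm, as the interface text tells. Its arguments: {"type":"object","properties":{"increments":{"type":"array","items":{"type":"array"}}},"required":["increments"]}

```bash
mkdir -p pics; ls
python3 - <<'E'
from bench import robot
import cv2,numpy as np
np.set_printoptions(precision=4,suppress=True)
print(robot.get_obs())
for n in ("top","side"):
    cv2.imwrite(f"pics/{n}0.png",robot.snapshot(n)); c=robot.get_calibration(n); print(n,c)
E
```

```text
pics
{'time': 0.0, 'joint_positions': array([-1.3091,  0.088 ,  1.3722, -0.    ,  1.6836, -0.1031]), 'qvel': array([ 0.0009, -0.0013,  0.001 ,  0.0012, -0.0006, -0.0012]), 'joint_torque': array([  0.0001, -34.0188, -30.2423,   0.0719,   0.0329,  -0.0002]), 'tool_pos': array([ 0.1961, -0.5133,  0.2183]), 'ee_rot': array([-3.1394, -0.0002,  0.3648]), 'wrist_force': array([-0.6231, -0.4555,  0.337 ]), 'wrist_torque': array([0.0292, 0.0085, 0.0013]), 'finger_force': 0.0, 'width': 0.09397851266778012}
top {'vfov': 54.17704401623143, 'cx': 276.00933997347994, 'cy': 206.97821746975086, 'T': array([[ 0.0481, -0.9771,  0.2071,  0.3004],
       [-0.9988, -0.0469,  0.0109, -0.0333],
       [-0.0009, -0.2074, -0.9783,  1.1253],
       [ 0.    ,  0.    ,  0.    ,  1.    ]])}
side {'vfov': 57.71613634850367, 'cx': 276.5740865069152, 'cy': 210.04014785512004, 'T': array([[-0.2085,  0.5669, -0.797 ,  1.2823],
       [ 0.9779,  0.1092, -0.1781,  0.1546],
       [-0.0139, -0.8165, -0.5771,  0.6568],
       [ 0.    ,  0.    ,  0.    ,  1.    ]])}
```

View pics/top0.png

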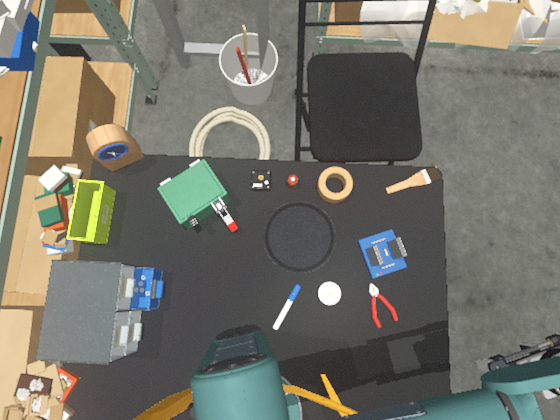

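View pics/side0.png

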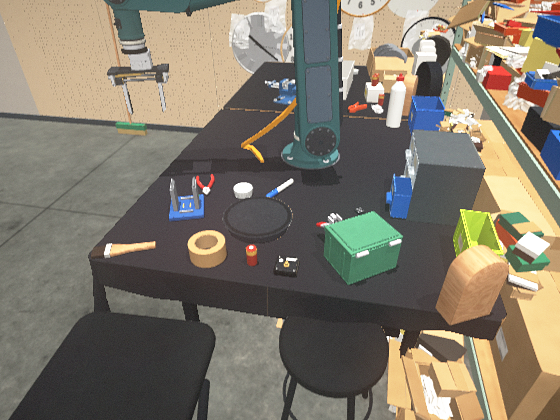

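The top view shows the case at about (193,190) with its red grip at (232,227) and tab near (195,225), the turntable at (299,236), and the charger at (383,254). The cell is at (292,180) and the tape at (335,184). I'll measure these next.

```bash
cat > h.py <<'E'
from bench import robot
import cv2,numpy as np
from scipy.spatial.transform import Rotation as Rn
np.set_printoptions(precision=4,suppress=True)
def ray(c,uv,h=420):
    f=h/2/np.tan(np.radians(c['vfov']/2)); T=np.array(c['T'])
    d=T[:3,:3]@np.array([(uv[0]-c['cx'])/f,(uv[1]-c['cy'])/f,1]); return T[:3,3],d
def onz(c,uv,z):
    o,d=ray(c,uv); return o+d*(z-o[2])/d[2]
def proj(c,p,h=420):
    f=h/2/np.tan(np.radians(c['vfov']/2)); T=np.array(c['T'])
    q=T[:3,:3].T@(np.asarray(p)-T[:3,3]); return np.array([c['cx']+f*q[0]/q[2],c['cy']+f*q[1]/q[2]])
def tri(c1,u1,c2,u2):
    o1,d1=ray(c1,u1);o2,d2=ray(c2,u2)
    s=np.linalg.lstsq(np.c_[d1,-d2],o2-o1,rcond=None)[0]
    return (o1+d1*s[0]+o2+d2*s[1])/2
def blobs(m,amin=15):
    n,_,st,ce=cv2.connectedComponentsWithStats(m.astype(np.uint8))
    return [(st[i,4],ce[i],st[i,:4]) for i in range(1,n) if st[i,4]>=amin]
def mask(im,h0,h1,s0=80,v0=40,v1=255):
    h=cv2.cvtColor(im,cv2.COLOR_BGR2HSV)
    return cv2.inRange(h,(h0,s0,v0),(h1,255,v1))
E
python3 - <<'E'
from h import *
im=cv2.imread("pics/top0.png");c=robot.get_calibration("top")
for nm,h0,h1,roi in (("green",65,90,(150,150,245,240)),("blue",100,125,(350,220,415,285)),("red",0,8,(215,210,245,240))):
    x0,y0,x1,y1=roi; m=np.zeros(im.shape[:2],np.uint8); m[y0:y1,x0:x1]=mask(im,h0,h1)[y0:y1,x0:x1]
    b=max(cv2.findContours(m,cv2.RETR_EXTERNAL,cv2.CHAIN_APPROX_NONE)[0],key=cv2.contourArea)
    r=cv2.minAreaRect(b); print(nm,cv2.contourArea(b),r); bp=cv2.boxPoints(r)
    z={"green":.095,"blue":.014,"red":.041}[nm]
    print(np.array([onz(c,p,z) for p in bp]), onz(c,r[0],z))
print("tt",onz(c,(299.5,236.5),.033)); print("cell,tape,mov",onz(c,(292,181),.05),onz(c,(335,184),.045),onz(c,(261,181),.032))
a=cv2.resize(im[150:245,150:250],(400,380),interpolation=cv2.INTER_CUBIC)
b=cv2.resize(im[210:305,340:440],(400,380),interpolation=cv2.INTER_CUBIC)
cv2.imwrite("pics/z.png",np.hstack([a,b]))
E
```

```text
green 2483.0 ((193.80975341796875, 193.88780212402344), (50.472984313964844, 57.189544677734375), 57.094757080078125)
[[0.5532 0.2909 0.095 ]
 [0.6434 0.1737 0.095 ]
 [0.5326 0.0935 0.095 ]
 [0.4461 0.2094 0.095 ]] [0.5428 0.1919 0.095 ]
blue 1322.0 ((381.9931335449219, 253.3150634765625), (42.954105377197266, 37.45317459106445), 69.44395446777344)
[[ 0.4551 -0.2452  0.014 ]
 [ 0.4959 -0.3408  0.014 ]
 [ 0.3885 -0.3801  0.014 ]
 [ 0.3492 -0.2861  0.014 ]] [ 0.4216 -0.3131  0.014 ]
red 64.0 ((232.576904296875, 226.61537170410156), (8.875203132629395, 8.59785270690918), 56.30992889404297)
[[0.4735 0.1085 0.041 ]
 [0.4874 0.0903 0.041 ]
 [0.468  0.0758 0.041 ]
 [0.4543 0.0939 0.041 ]] [0.4708 0.0921 0.041 ]
tt [ 0.4539 -0.0879  0.033 ]
cell,tape,mov [ 0.6021 -0.0612  0.05  ] [ 0.6006 -0.1786  0.045 ] [0.603  0.0237 0.032 ]
```

View pics/z.png

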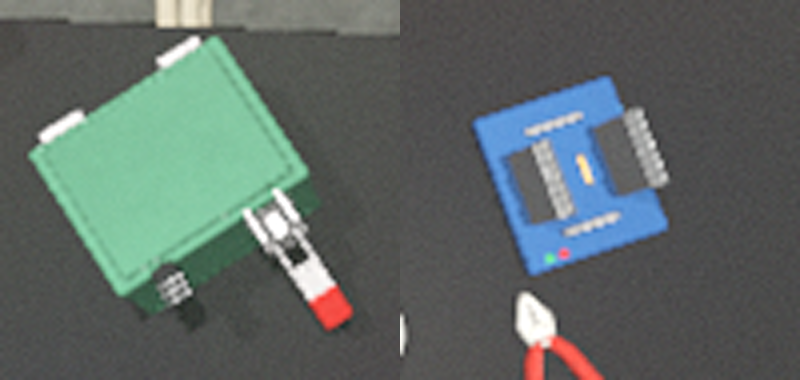

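The zoomed crop shows the lid's corners at about (204,159), (157.5,189), (180.5,224) and (227,194) in the full picture. The tab is lower left and the lever lower right. The charger's cheeks lie left and right, with its x axis roughly up the picture.

Run:
```python
from h import *
c=robot.get_calibration("top")
P=[onz(c,p,.098) for p in ((203.75,159.25),(157.5,188.75),(180.5,223.75),(227,193.75))]
print(np.array(P))
ym=(P[1]-P[0])+(P[2]-P[3]); xm=(P[0]-P[3])+(P[1]-P[2])
print("yaw from y",np.degrees(np.arctan2(-ym[0],ym[1])),"from x",np.degrees(np.arctan2(xm[1],xm[0])),np.linalg.norm(ym)/2,np.linalg.norm(xm)/2)
cen=np.mean(P,0); print(cen)
s=cv2.imread("pics/side0.png");cs=robot.get_calibration("side")
m=mask(s,0,8,120); print([b for b in blobs(m,8) if 300<b[1][0]<360 and 190<b[1][1]<240])
print("grip z41",onz(c,(232.6,226.6),.045), "tab",onz(c,(150+175/4,150+288/4),.098))
# charger cheeks tops (inner flare centre) z .098
print("cheeks",onz(c,(340+ 558/4-100,210+178/4),.098),onz(c,(340+(648-400)/4,210+148/4),.098))
print("blue corners", [onz(c,(340+(u-400)/4,210+v/4),.014)[:2] for u,v in ((473,118),(608,76),(668,228),(530,274))])
```

```text
[[0.6366 0.1736 0.098 ]
 [0.5513 0.2862 0.098 ]
 [0.4628 0.218  0.098 ]
 [0.5466 0.1059 0.098 ]]
yaw from y 36.96821314668651 from x 37.28951829968527 0.14060779524184838 0.11213837902261628
[0.5493 0.1959 0.098 ]
[(np.int32(27), array([319.2963, 223.6667]), array([316, 222,  10,   5], dtype=int32))]
grip z41 [0.4702 0.0916 0.045 ] tab [0.4689 0.1848 0.098 ]
cheeks [ 0.4091 -0.2857  0.098 ] [ 0.4306 -0.3421  0.098 ]
blue corners [array([ 0.456 , -0.2488]), array([ 0.4894, -0.3408]), array([ 0.3881, -0.3799]), array([ 0.3532, -0.2874])]
```

Emit:
carry_out([
  [0, [0, 0, 0], -8.1],
  [0, [0, 0, 0], -8.1],
  [0, [42, -23, 0], 0],
  [0, [42, -23, 0], 0],
  [0, [42, -23, 0], 0],
  [0, [42, -23, 0], 0],
  [0, [42, -23, 0], 0],
  [0, [42, -23, 0], 0],
])

```text
time: 0.9
tool_pos: [0.3141, -0.2498, 0.219]
ee_rot: [-3.141, -0.0, 0.647]
wrist_force: [0.5, 0.7, 0.5]
width: 0.0942
finger_force: 0.0
```

Emit:
carry_out([
  [0, [42, -23, 0], 0],
  [0, [42, -23, 0], 0],
  [0, [42, -23, 0], 0],
  [0, [42, -23, 0], 0],
  [0, [42, -23, 0], 0],
  [0, [30, -20, 0], 0],
  [0, [20, -10, 0], 0],
  [0, [0, 0, 0], 0],
])

```text
time: 1.7
tool_pos: [0.4341, 0.023, 0.2187]
ee_rot: [-3.14, 0.001, 0.652]
wrist_force: [-0.0, -1.0, 0.0]
width: 0.0937
finger_force: 0.0
```

```bash
cat >> h.py <<'E'
CY=np.radians(37.1); F0=np.array([.5047,.162])
def case(x,y): # x from case front, y along case
    c,s=np.cos(CY),np.sin(CY); return F0+np.array([c*x-s*y,s*x+c*y])
def need(p,yaw=None):
    o=robot.get_obs(); R=Rn.from_euler('xyz',o['ee_rot']).as_matrix()
    d=R.T@(np.asarray(p)-o['tool_pos'])*1000
    t=0 if yaw is None else (-(yaw-np.degrees(o['ee_rot'][2]))+90)%180-90
    print("t",o['time'],"pos",o['tool_pos'],"rot",np.degrees(o['ee_rot']),"w",o['width'],"F",o['wrist_force'],o['finger_force'],"\n need mm",d.round(1),"twist",round(t,1)); return d
E
python3 - <<'E'
from h import *
need([*case(-.0702,-.0355),.046],37.1)
print(robot.get_obs()['joint_positions'])
im=robot.snapshot("wrist");c=robot.get_calibration("wrist");cv2.imwrite("pics/w1.png",im);print(c)
for b in blobs(mask(im,0,8,120)|mask(im,172,180,120),60): print(b, onz(c,b[1],.045))
E
```

```text
t 1.7 pos [0.4341 0.023  0.2187] rot [-179.9225    0.0385   37.3701] w 0.09373094362168469 F [-0.0179 -1.0386  0.0229] 0.0 
 need mm [ 70.3 -32.2 172.7] twist 0.3
[-0.0781 -0.1721  1.6218  0.0006  1.6933  0.8406]
{'vfov': 59.42562631982078, 'cx': 281.5658329485467, 'cy': 209.21888575705628, 'T': array([[ 0.6066, -0.764 , -0.2196,  0.4979],
       [-0.795 , -0.5832, -0.1669,  0.0706],
       [-0.0006,  0.2758, -0.9612,  0.3847],
       [ 0.    ,  0.    ,  0.    ,  1.    ]])}
(np.int32(509), array([480.4538,  95.1198]), array([466,  79,  31,  33], dtype=int32)) [ 0.6099 -0.0642  0.045 ]
(np.int32(382), array([452.5602,  95.6859]), array([443,  81,  24,  29], dtype=int32)) [ 0.5946 -0.045   0.045 ]
(np.int32(579), array([244.9983, 113.7168]), array([232, 101,  26,  26], dtype=int32)) [0.4711 0.0915 0.045 ]
(np.int32(133), array([409.3158, 414.1579]), array([400, 407,  18,  13], dtype=int32)) [ 0.3152 -0.2522  0.045 ]
```

View pics/w1.png

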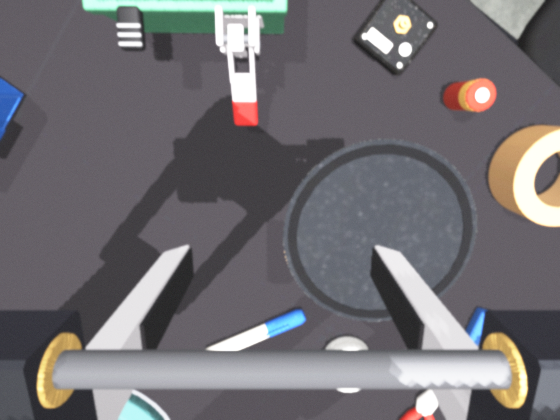

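The wrist view shows the red grip at (245,114). Cast onto its height this gives (0.471, 0.0915), which agrees with the top view. I'll go over it, down, and pinch.

Emit:
carry_out([
  [0, [35, -16, 20], 0],
  [0, [35, -16, 20], 0],
  [0, [0, 0, 40], 0],
  [0, [0, 0, 40], 0],
  [0, [0, 0, 30], 0],
  [0, [0, 0, 20], 0],
  [0, [0, 0, 8], 0],
  [0, [0, 0, 0], 0],
])

```text
time: 2.55
tool_pos: [0.4694, 0.0873, 0.0404]
ee_rot: [-3.14, 0.003, 0.646]
wrist_force: [-0.1, 0.2, 0.7]
width: 0.0938
finger_force: 0.0
```

Emit:
carry_out([
  [200, [0, 0, 0], 0],
  [255, [0, 0, 0], 0],
  [255, [0, 0, 0], 0],
  [255, [0, 0, 0], 0],
  [255, [0, 0, 0], 0],
  [255, [0, 0, 0], 0],
])

```text
time: 3.15
tool_pos: [0.4705, 0.0885, 0.0416]
ee_rot: [3.141, -0.0, 0.648]
wrist_force: [0.2, 0.5, -0.2]
width: 0.0495
finger_force: 0.0
```

Run:
```python
from h import *
need([*case(-.0702,-.0355),.040],37.1)
# arc in case frame, lever angle from current
r=.058; prev=None
for q in np.linspace(0,2.0,17):
    a=q-np.pi/6; p=np.array([-r*np.cos(a),r*np.sin(a)])*1000
    if prev is not None: print(round(q,3),"dx %.1f dz %.1f"%(p[0]-prev[0],-(p[1]-prev[1])))
    prev=p
```

```text
t 3.15 pos [0.4705 0.0885 0.0416] rot [179.984   -0.014   37.1093] w 0.049521431836938856 F [ 0.1685  0.5326 -0.1538] 0.0 
 need mm [ 1.4 -2.5  1.6] twist 0.0
0.125 dx -3.2 dz -6.5
0.25 dx -2.4 dz -6.8
0.375 dx -1.5 dz -7.1
0.5 dx -0.6 dz -7.2
0.625 dx 0.3 dz -7.2
0.75 dx 1.2 dz -7.1
0.875 dx 2.1 dz -6.9
1.0 dx 2.9 dz -6.6
1.125 dx 3.7 dz -6.2
1.25 dx 4.5 dz -5.7
1.375 dx 5.1 dz -5.1
1.5 dx 5.7 dz -4.4
1.625 dx 6.2 dz -3.7
1.75 dx 6.7 dz -2.9
1.875 dx 7.0 dz -2.0
2.0 dx 7.2 dz -1.1
```

Emit:
carry_out([
  [255, [1, -2, 1], 0],
  [255, [0, 0, 0], 0],
  [255, [0, 0, 0], 0],
  [255, [0, 0, 0], 0],
  [255, [0, 0, 0], 0],
  [255, [0, 0, 0], 0],
])

```text
time: 3.75
tool_pos: [0.4691, 0.0917, 0.0403]
ee_rot: [-3.139, 0.0, 0.648]
wrist_force: [-2.8, 4.9, 1.3]
width: 0.0208
finger_force: 30.0
```

Emit:
carry_out([
  [255, [-1.6, -1, -3.2], 0],
  [255, [-1.6, 0, -3.3], 0],
  [255, [-1.2, 0, -3.4], 0],
  [255, [-1.2, 0, -3.4], 0],
  [255, [-0.8, 0, -3.5], 0],
  [255, [-0.7, 0, -3.6], 0],
  [255, [-0.6, 0, -7.2], 0],
  [255, [0.3, 0, -7.2], 0],
])

```text
time: 4.55
tool_pos: [0.4623, 0.0867, 0.0754]
ee_rot: [-3.14, 0.003, 0.647]
wrist_force: [-3.1, 2.8, -3.1]
width: 0.0203
finger_force: 30.0
```

Emit:
carry_out([
  [255, [1.2, 0, -7.1], 0],
  [255, [2.1, 0, -6.9], 0],
  [255, [2.9, 0, -6.6], 0],
  [255, [3.7, 0, -6.2], 0],
  [255, [4.5, 0, -5.7], 0],
  [255, [5.1, 0, -5.1], 0],
  [255, [5.7, 0, -4.4], 0],
  [255, [0, 0, 0], 0],
])

```text
time: 5.35
tool_pos: [0.4819, 0.1014, 0.1181]
ee_rot: [-3.141, 0.005, 0.648]
wrist_force: [-7.2, 0.8, 1.0]
width: 0.0207
finger_force: 30.0
```

Emit:
carry_out([
  [255, [6.2, 0, -3.7], 0],
  [255, [6.7, 0, -2.9], 0],
  [255, [7.0, 0, -2.0], 0],
  [255, [7.2, 0, -1.1], 0],
  [255, [3, 0, 0], 0],
  [255, [0, 0, 0], 0],
  [150, [0, 0, 0], 0],
  [150, [0, 0, 0], 0],
])

```text
time: 6.15
tool_pos: [0.5097, 0.1195, 0.1292]
ee_rot: [3.136, -0.004, 0.647]
wrist_force: [0.4, -0.1, -1.2]
width: 0.0329
finger_force: 0.0
```

Emit:
carry_out([
  [120, [0, 0, 0], 0],
  [120, [0, 0, -30], 0],
  [120, [0, 0, -40], 0],
  [120, [-15, 0, 0], 0],
  [120, [-15, 0, 0], 0],
  [120, [0, 0, 0], 0],
])

```text
time: 6.75
tool_pos: [0.4837, 0.1012, 0.1979]
ee_rot: [3.139, -0.001, 0.646]
wrist_force: [0.0, 0.7, 0.0]
width: 0.05
finger_force: 0.0
```

Run:
```python
from h import *
need([*case(-.015,.040),.098],37.1)
im=robot.snapshot("wrist");s=robot.snapshot("side")
s=cv2.resize(s[170:300,270:440],(510,390),interpolation=cv2.INTER_CUBIC)
w=cv2.resize(im,(280,210)); o=np.zeros((390,790,3),np.uint8);o[:,:510]=s;o[:210,510:]=w;cv2.imwrite("pics/c1.png",o)
cv2.imwrite("pics/w2raw.png",im)
c=robot.get_calibration("wrist");print(proj(c,[*case(-.015,.040),.098]))
```

```text
t 6.75 pos [0.4837 0.1012 0.1979] rot [179.8759  -0.0676  37.0201] w 0.0499668123703162 F [0.0127 0.6522 0.0493] 0.0 
 need mm [ 38.2 -76.   99.8] twist -0.1
[177.4927 166.0485]
```

View pics/c1.png

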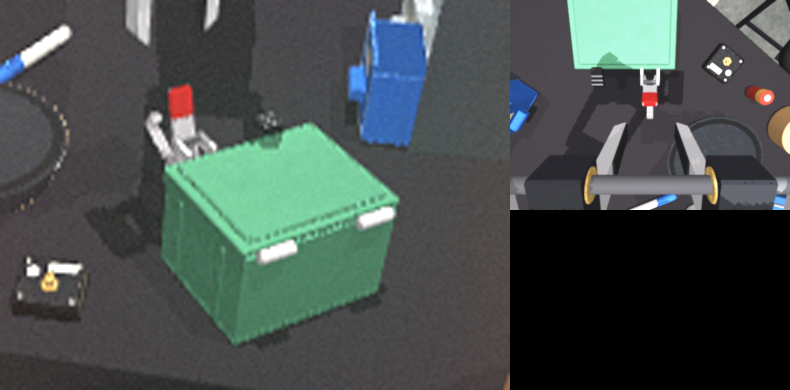

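The side crop shows the lever upright with the red grip at (180,100), and the hook swung out in front of the case. In the wrist inset the tab is at (597,77), as predicted. Next I'll take the tab.

Emit:
carry_out([
  [120, [0, -38, 0], 0],
  [120, [0, -38, 0], 0],
  [120, [19, 0, 20], 0],
  [120, [19, 0, 25], 0],
  [120, [0, 0, 25], 0],
  [120, [0, 0, 20], 0],
  [120, [0, 0, 8], 0],
  [120, [0, 0, 0], 0],
])

```text
time: 7.65
tool_pos: [0.4675, 0.1858, 0.0973]
ee_rot: [-3.141, 0.003, 0.648]
wrist_force: [0.1, 0.7, 0.1]
width: 0.0497
finger_force: 0.0
```

Run:
```python
from h import *
need([*case(-.015,.040),.098],37.1)
prev=None
for q in np.linspace(0,1.68,25):
    p=np.array([-128*np.cos(q)+4*np.sin(q),128*np.sin(q)+4*np.cos(q)])
    if prev is not None: print("%.2f [%.1f,0,%.1f]"%(q,p[0]-prev[0],-(p[1]-prev[1])),end="; ")
    prev=p
```

```text
t 7.65 pos [0.4675 0.1858 0.0973] rot [-179.9391    0.1755   37.1115] w 0.04968497857377971 F [0.0996 0.7078 0.0877] 0.0 
 need mm [ 0.4  1.4 -0.7] twist 0.0
0.07 [0.6,0,-8.9]; 0.14 [1.2,0,-8.9]; 0.21 [1.8,0,-8.8]; 0.28 [2.4,0,-8.6]; 0.35 [3.0,0,-8.4]; 0.42 [3.6,0,-8.2]; 0.49 [4.2,0,-7.9]; 0.56 [4.7,0,-7.6]; 0.63 [5.3,0,-7.3]; 0.70 [5.7,0,-6.9]; 0.77 [6.2,0,-6.5]; 0.84 [6.7,0,-6.0]; 0.91 [7.1,0,-5.5]; 0.98 [7.4,0,-5.0]; 1.05 [7.8,0,-4.5]; 1.12 [8.1,0,-3.9]; 1.19 [8.3,0,-3.4]; 1.26 [8.5,0,-2.8]; 1.33 [8.7,0,-2.2]; 1.40 [8.8,0,-1.6]; 1.47 [8.9,0,-0.9]; 1.54 [9.0,0,-0.3]; 1.61 [9.0,0,0.3]; 1.68 [8.9,0,0.9];
```

Emit:
carry_out([
  [255, [0, 1, 0], 0],
  [255, [0, 0, 0], 0],
  [255, [0, 0, 0], 0],
  [255, [0, 0, 0], 0],
  [255, [0, 0, 0], 0],
  [255, [0, 0, 0], 0],
  [255, [0, 0, 0], 0],
])

```text
time: 8.35
tool_pos: [0.4684, 0.1862, 0.0998]
ee_rot: [-3.14, -0.001, 0.648]
wrist_force: [-3.4, 3.2, 5.6]
width: 0.0173
finger_force: 30.0
```

Emit:
carry_out([
  [255, [0.6, 0, -8.9], 0],
  [255, [1.2, 0, -8.9], 0],
  [255, [1.8, 0, -8.8], 0],
  [255, [2.4, 0, -8.6], 0],
  [255, [3, 0, -8.4], 0],
  [255, [3.6, 0, -8.2], 0],
  [255, [4.2, 0, -7.9], 0],
  [255, [4.7, 0, -7.6], 0],
])

```text
time: 9.15
tool_pos: [0.4841, 0.1979, 0.1652]
ee_rot: [-3.139, 0.005, 0.648]
wrist_force: [-3.2, 3.3, -4.3]
width: 0.0175
finger_force: 30.0
```

Emit:
carry_out([
  [255, [5.3, 0, -7.3], 0],
  [255, [5.7, 0, -6.9], 0],
  [255, [6.2, 0, -6.5], 0],
  [255, [6.7, 0, -6], 0],
  [255, [7.1, 0, -5.5], 0],
  [255, [7.4, 0, -5], 0],
  [255, [7.8, 0, -4.5], 0],
  [255, [8.1, 0, -3.9], 0],
])

```text
time: 9.95
tool_pos: [0.527, 0.2302, 0.2118]
ee_rot: [-3.14, 0.007, 0.648]
wrist_force: [-6.6, 1.4, 1.0]
width: 0.0175
finger_force: 30.0
```

Emit:
carry_out([
  [255, [8.3, 0, -3.4], 0],
  [255, [8.5, 0, -2.8], 0],
  [255, [8.7, 0, -2.2], 0],
  [255, [8.8, 0, -1.6], 0],
  [255, [8.9, 0, -0.9], 0],
  [255, [9, 0, -0.3], 0],
  [255, [9, 0, 0.3], 0],
  [255, [9, 0, 0.9], 0],
])

```text
time: 10.75
tool_pos: [0.5848, 0.2734, 0.225]
ee_rot: [3.141, -0.001, 0.648]
wrist_force: [-6.6, 2.1, 7.2]
width: 0.0167
finger_force: 30.0
```

Emit:
carry_out([
  [150, [0, 0, 0], 0],
  [120, [0, 0, 0], 0],
  [90, [0, 0, -10], 0],
  [60, [0, 0, -40], 0],
  [60, [-45, 10, 0], 0],
  [60, [-45, 15, 0], 0],
  [60, [-41, 15, 0], 0],
  [60, [0, 0, 0], 0],
])

```text
time: 11.55
tool_pos: [0.5026, 0.1583, 0.2732]
ee_rot: [3.139, 0.001, 0.643]
wrist_force: [0.3, -0.1, 0.4]
width: 0.0717
finger_force: 0.0
```

Run:
```python
from h import *
need([*case(.045,0),.066],37.1)
im=robot.snapshot("wrist");c=robot.get_calibration("wrist");cv2.imwrite("pics/w3.png",im)
for b in blobs(mask(im,8,22,120),150): print(b, onz(c,b[1],.086))
print(proj(c,[*case(.045,0),.086]))
```

```text
t 11.55 pos [0.5026 0.1583 0.2732] rot [179.8576   0.0409  36.8323] w 0.07169012274116338 F [ 0.2729 -0.1494  0.3676] 0.0 
 need mm [ 49.   -2.5 207.1] twist -0.3
(np.int32(689), array([276.2192, 146.5544]), array([251, 101,  54,  67], dtype=int32)) [0.5348 0.1893 0.086 ]
(np.int32(205), array([484.2585, 214.1805]), array([477, 205,  22,  24], dtype=int32)) [ 0.6064 -0.0176  0.086 ]
(np.int32(1530), array([524.7255, 255.4667]), array([502, 231,  58,  68], dtype=int32)) [ 0.6    -0.0834  0.086 ]
(np.int32(1208), array([107.029 , 370.6275]), array([ 93, 333,  36,  76], dtype=int32)) [0.2163 0.1918 0.086 ]
(np.int32(1005), array([454.601 , 370.0358]), array([436, 333,  35,  76], dtype=int32)) [ 0.4547 -0.1244  0.086 ]
[280.0122 141.7679]
```

View pics/w3.png

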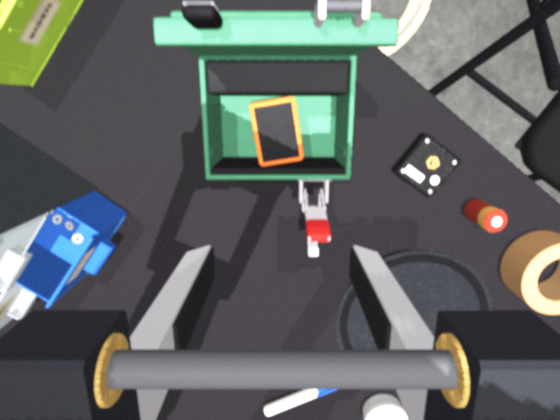

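The lid stands open. The pack's top frame spans (249,103), (294,96), (303,158) and (258,167) and is turned several degrees from the case. I'll measure it exactly.

Run:
```python
from h import *
im=cv2.imread("pics/w3.png");c=robot.get_calibration("wrist")
m=mask(im,5,22,120);m[:90]=0;m[175:]=0;m[:,:240]=0;m[:,315:]=0
r=cv2.minAreaRect(np.column_stack(np.nonzero(m)[::-1]).astype(np.float32)); bp=cv2.boxPoints(r); print(r)
P=np.array([onz(c,p,.086) for p in bp])[:,:2];print(P,P.mean(0))
e=[P[1]-P[0],P[2]-P[1]];print([(np.linalg.norm(v),np.degrees(np.arctan2(v[1],v[0]))) for v in e])
L=max(e,key=np.linalg.norm); yaw=np.degrees(np.arctan2(L[1],L[0]))
d=P.mean(0)-F0;cc,ss=np.cos(CY),np.sin(CY);print("case xy",cc*d[0]+ss*d[1],-ss*d[0]+cc*d[1])
need([*P.mean(0),.066],yaw)
```

```text
((276.333740234375, 131.2249298095703), (68.18717193603516, 47.370052337646484), 81.46923065185547)
[[0.5524 0.2351]
 [0.5833 0.2044]
 [0.54   0.1588]
 [0.5074 0.1909]] [0.5458 0.1973]
[(np.float64(0.04352970906271468), np.float64(-44.85143304093813)), (np.float64(0.0628276378272139), np.float64(-133.54023388813323))]
case xy 0.05404182398373286 0.0033733520664653745
t 11.6 pos [0.5041 0.1601 0.2732] rot [179.8977  -0.0836  36.9058] w 0.07192781436664358 F [ 0.3996 -0.0136  0.1716] 0.0 
 need mm [ 55.4  -5.1 207.3] twist -9.6
```

Run:
```python
from h import *
robot.snapshot("wrist")
import time
im=robot.snapshot("wrist");c=robot.get_calibration("wrist");cv2.imwrite("pics/w4.png",im);print(robot.get_obs()['tool_pos'])
m=mask(im,5,22,120);m[:80]=0;m[175:]=0;m[:,:230]=0;m[:,320:]=0
r=cv2.minAreaRect(np.column_stack(np.nonzero(m)[::-1]).astype(np.float32)); bp=cv2.boxPoints(r)
P=np.array([onz(c,p,.086) for p in bp])[:,:2];print(bp,P.mean(0))
for x,z in((0,.09),(.011,.086),(.045,.086),(.079,.086),(.113,.09),(.011,.006),(.079,.006)): print(x,z,[proj(c,[*case(x,y),z]).round(1) for y in(-.06,.0,.06)])
for u in (218,235,335): print(u,[tuple(int(v) for v in im[y,u]) for y in range(50,200,4)])
```

```text
[0.5053 0.162  0.2727]
[[249.84   106.88  ]
 [296.7401 100.18  ]
 [306.16   166.12  ]
 [259.26   172.82  ]] [0.5439 0.1953]
0 0.09 [array([342.8, 191.3]), array([281.1, 191.3]), array([219.3, 191.3])]
0.011 0.086 [array([342.7, 179.4]), array([281.1, 179.4]), array([219.5, 179.3])]
0.045 0.086 [array([344.3, 144.1]), array([281.1, 144.1]), array([217.9, 144.1])]
0.079 0.086 [array([346. , 106.9]), array([281.1, 106.9]), array([216.2, 106.9])]
0.113 0.09 [array([348.7,  67.2]), array([281.1,  67.2]), array([213.6,  67.2])]
0.011 0.006 [array([331.8, 166.2]), array([281.1, 166.2]), array([230.4, 166.2])]
0.079 0.006 [array([334.1, 106.6]), array([281.1, 106.5]), array([228.2, 106.5])]
218 [(211, 244, 163), (70, 90, 53), (71, 90, 55), (104, 134, 78), (60, 70, 51), (79, 76, 76), (77, 74, 76), (81, 78, 78), (100, 96, 97), (98, 96, 97), (99, 95, 96), (95, 93, 95), (54, 55, 51), (76, 97, 58), (73, 93, 55), (69, 90, 54), (69, 88, 52), (68, 90, 54), (70, 91, 54), (69, 88, 53), (67, 88, 52), (70, 89, 53), (67, 88, 53), (69, 90, 55), (72, 93, 57), (73, 94, 56), (69, 89, 52), (70, 91, 53), (70, 
[... 596 characters left out ...]
 26), (32, 29, 28), (48, 45, 46), (70, 87, 57), (143, 181, 108), (57, 56, 54), (81, 75, 79), (82, 78, 82), (82, 77, 83)]
335 [(211, 245, 163), (73, 97, 58), (69, 87, 51), (102, 132, 76), (61, 73, 50), (83, 81, 81), (83, 81, 80), (81, 78, 78), (83, 80, 81), (82, 78, 80), (81, 79, 79), (78, 74, 78), (50, 49, 48), (116, 150, 88), (121, 157, 91), (121, 158, 92), (121, 158, 92), (119, 154, 88), (142, 183, 108), (142, 184, 108), (140, 179, 105), (140, 180, 104), (133, 173, 100), (129, 168, 98), (117, 153, 90), (106, 138, 81), (110, 146, 85), (108, 139, 81), (54, 68, 42), (30, 29, 28), (29, 26, 26), (52, 50, 51), (66, 81, 57), (146, 187, 110), (72, 70, 70), (85, 79, 83), (80, 73, 79), (80, 73, 79)]
```

Emit:
carry_out([
  [60, [0, 0, 0], -4.5],
  [60, [0, 0, 0], -4.5],
  [60, [0, 0, 0], 0],
  [60, [0, 0, 0], 0],
  [60, [0, 0, 0], 0],
])

```text
time: 12.2
tool_pos: [0.5052, 0.1626, 0.2717]
ee_rot: [3.142, 0.0, 0.804]
wrist_force: [-1.1, -0.5, -0.5]
width: 0.0718
finger_force: 0.0
```

```bash
cat >> h.py <<'E'
def packtop(roi,z,yaw0):
    c=robot.get_calibration("wrist"); im=robot.snapshot("wrist"); cv2.imwrite("pics/last.png",im)
    x0,y0,x1,y1=roi; m=np.zeros(im.shape[:2],np.uint8); m[y0:y1,x0:x1]=mask(im,5,22,120)[y0:y1,x0:x1]
    r=cv2.minAreaRect(np.column_stack(np.nonzero(m)[::-1]).astype(np.float32)); bp=cv2.boxPoints(r)
    P=np.array([onz(c,p,z) for p in bp])[:,:2]; e=[P[1]-P[0],P[2]-P[1]]; L=max(e,key=np.linalg.norm)
    yaw=np.degrees(np.arctan2(L[1],L[0]))%180
    print(bp.round(0).tolist(),"ctr",P.mean(0),"sizes",[np.linalg.norm(v) for v in e],"yaw",yaw); return P.mean(0),yaw,c,im
E
python3 - <<'E'
from h import *
print(robot.get_obs()['tool_pos'])
p,y,c,im=packtop((220,80,330,180),.086,46)
need([*p,.066],y)
for x,z in((0,.09),(.011,.086),(.079,.086),(.113,.09)): print(x,z,[proj(c,[*case(x,yy),z]).round(1) for yy in(-.06,.0,.06)])
for u in (300,): print(u,[tuple(int(v) for v in im[y,u]) for y in range(50,220,4)])
E
```

```text
[0.5052 0.1626 0.2717]
[[264.0, 171.0], [265.0, 104.0], [312.0, 105.0], [310.0, 172.0]] ctr [0.5435 0.1941] sizes [np.float64(0.061754568518500995), np.float64(0.042874465067371366)] yaw 44.325936256629596
t 12.25 pos [0.505  0.1625 0.2717] rot [-179.9981    0.0169   46.0818] w 0.07144722591240953 F [ 0.5804 -0.3496 -0.0574] 0.0 
 need mm [ 49.5   5.8 205.7] twist 1.8
0 0.09 [array([342.3, 200.9]), array([281.7, 191.5]), array([220.1, 181.9])]
0.011 0.086 [array([344. , 189.2]), array([283.4, 179.7]), array([222., 170.])]
0.079 0.086 [array([358.9, 118.5]), array([295.2, 108. ]), array([230.5,  97.3])]
0.113 0.09 [array([367.9,  80. ]), array([301.7,  68.7]), array([234.5,  57.3])]
300 [(237, 253, 195), (164, 208, 124), (77, 98, 59), (82, 107, 63), (107, 139, 82), (67, 68, 67), (85, 82, 81), (85, 84, 85), (86, 83, 84), (89, 84, 86), (86, 82, 81), (83, 81, 81), (79, 77, 79), (56, 63, 46), (114, 215, 255), (137, 233, 255), (109, 107, 109), (109, 107, 110), (108, 105, 106), (106, 105, 105), (108, 105, 106), (107, 103, 104), (105, 101, 104), (97, 95, 96), (74, 71, 71), (58, 55, 54), (56, 55, 52), (55, 53, 54), (54, 53, 52), (78, 140, 244), (50, 90, 181), (32, 29, 29), (52, 51, 50), (74, 89, 60), (157, 200, 120), (134, 132, 133), (170, 166, 171), (214, 210, 216), (241, 240, 243), (253, 253, 253), (255, 255, 255), (222, 219, 224), (238, 237, 240)]
```

View pics/last.png

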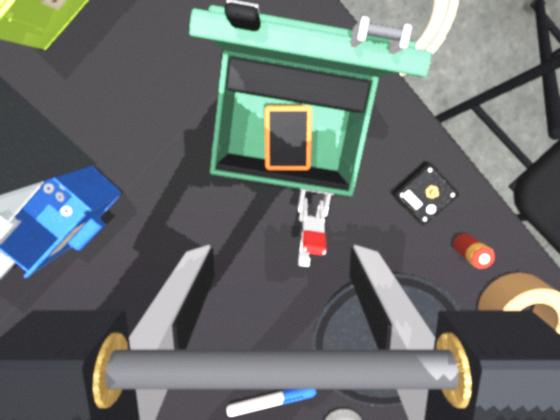

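The rim and pack agree to a few millimetres, and the pack's yaw is about 45°. The pads close across its 44 mm sides and centre themselves, so I'll go down now.

Emit:
carry_out([
  [60, [24, 3, 0], 1.3],
  [60, [23, 3, 0], 0],
  [60, [0, 0, 45], 0],
  [60, [0, 0, 45], 0],
  [60, [0, 0, 45], 0],
  [60, [0, 0, 0], 0],
  [60, [0, 0, 0], 0],
])

```text
time: 12.95
tool_pos: [0.5419, 0.1915, 0.1369]
ee_rot: [-3.141, 0.001, 0.782]
wrist_force: [0.2, 0.4, 1.1]
width: 0.0718
finger_force: 0.0
```

Emit:
carry_out([
  [60, [0, 0, 25], 0],
  [60, [0, 0, 25], 0],
  [60, [0, 0, 20], 0],
  [60, [0, 0, 10], 0],
  [60, [0, 0, 0], 0],
  [255, [0, 0, 0], 0],
  [255, [0, 0, 0], 0],
  [255, [0, 0, 0], 0],
])

```text
time: 13.75
tool_pos: [0.5431, 0.1917, 0.0585]
ee_rot: [3.14, -0.002, 0.782]
wrist_force: [0.8, 0.4, 0.3]
width: 0.0516
finger_force: 0.0
```

Emit:
carry_out([
  [255, [0, 0, 0], 0],
  [255, [0, 0, 0], 0],
  [255, [0, 0, 0], 0],
])

```text
time: 14.05
tool_pos: [0.5423, 0.192, 0.0579]
ee_rot: [3.142, -0.001, 0.782]
wrist_force: [-2.5, 1.2, 5.7]
width: 0.0441
finger_force: 29.9
```

Emit:
carry_out([
  [255, [0, 0, -5], 0],
  [255, [0, 0, -10], 0],
  [255, [0, 0, -20], 0],
  [255, [0, 0, -30], 0],
  [255, [0, 0, -30], 0],
  [255, [0, 0, -30], 0],
  [255, [0, 0, -30], 0],
  [255, [0, 0, 0], 0],
])

```text
time: 14.85
tool_pos: [0.5441, 0.1915, 0.2174]
ee_rot: [3.136, -0.007, 0.782]
wrist_force: [0.5, 0.5, -1.8]
width: 0.0441
finger_force: 29.9
```

Emit:
carry_out([
  [255, [0, 0, 0], 5],
  [255, [0, 0, 0], 7],
  [255, [0, 0, 0], 7],
  [255, [0, 0, 0], 5.3],
  [255, [-10, 13, 0], 0],
  [255, [-20, 25, 0], 0],
  [255, [-30, 40, 0], 0],
  [255, [-30, 40, 0], 0],
])

```text
time: 15.65
tool_pos: [0.4972, 0.0473, 0.2102]
ee_rot: [3.141, 0.003, 0.361]
wrist_force: [0.7, -0.3, -1.8]
width: 0.0436
finger_force: 29.9
```

Emit:
carry_out([
  [255, [-30, 40, 0], 0],
  [255, [-30, 40, 0], 0],
  [255, [-20, 25, 0], 0],
  [255, [-10, 8, 0], 0],
  [255, [0, 0, 30], 0],
  [255, [0, 0, 20], 0],
  [255, [0, 0, 10], 0],
  [255, [0, 0, 0], 0],
])

```text
time: 16.45
tool_pos: [0.4527, -0.0872, 0.1496]
ee_rot: [-3.139, 0.004, 0.359]
wrist_force: [0.0, 0.7, -2.5]
width: 0.0439
finger_force: 29.9
```

Run:
```python
from h import *
need([.4539,-.0879,.085],20.4)
```

```text
t 16.45 pos [ 0.4527 -0.0872  0.1496] rot [-179.8275    0.2186   20.5736] w 0.04393149192756438 F [ 0.0148  0.7226 -2.4559] 29.877706468105316 
 need mm [ 1.1  1.2 64.6] twist 0.2
```

Emit:
carry_out([
  [255, [0, 0, 25], 0],
  [255, [0, 0, 18], 0],
  [255, [0, 0, 10], 0],
  [255, [0, 0, 4], 0],
  [255, [0, 0, 2], 0],
  [255, [0, 0, 2], 0],
  [255, [0, 0, 0], 0],
])

```text
time: 17.15
tool_pos: [0.4548, -0.0881, 0.0916]
ee_rot: [3.141, -0.001, 0.358]
wrist_force: [-0.7, 0.1, -2.9]
width: 0.0441
finger_force: 29.9
```

Emit:
carry_out([
  [255, [0, 0, 2], 0],
  [255, [0, 0, 2], 0],
  [255, [0, 0, 1], 0],
  [255, [0, 0, 1], 0],
])

```text
time: 17.55
tool_pos: [0.4543, -0.088, 0.0849]
ee_rot: [3.142, 0.0, 0.358]
wrist_force: [-2.4, 0.3, 6.0]
width: 0.0439
finger_force: 29.9
```

Emit:
carry_out([
  [150, [0, 0, 0], 0],
  [90, [0, 0, 0], 0],
  [60, [0, 0, 0], 0],
  [40, [0, 0, 0], 0],
  [0, [0, 0, 0], 0],
  [0, [0, 0, -30], 0],
  [0, [0, 0, -45], 0],
  [0, [0, 0, -45], 0],
])

```text
time: 18.35
tool_pos: [0.4537, -0.0877, 0.2056]
ee_rot: [-3.141, 0.001, 0.358]
wrist_force: [-0.2, -0.4, -0.1]
width: 0.0934
finger_force: 0.0
```

Emit:
carry_out([
  [0, [0, 0, -20], 0],
  [0, [0, 0, 0], -8.5],
  [0, [0, 0, 0], -8.5],
  [0, [0, 0, 0], -8.5],
  [0, [0, 0, 0], -8.5],
  [0, [0, 0, 0], -8.5],
  [0, [0, 0, 0], -8.5],
  [0, [0, 0, 0], -8.5],
])

```text
time: 19.15
tool_pos: [0.4544, -0.088, 0.225]
ee_rot: [3.141, 0.0, 1.402]
wrist_force: [-0.1, 0.2, 0.1]
width: 0.0942
finger_force: 0.0
```

Emit:
carry_out([
  [0, [0, 0, 0], -8.5],
  [0, [0, 0, 0], -8.5],
  [0, [0, 0, 0], -8.5],
  [0, [0, 0, 0], -4.6],
  [0, [0, 0, 0], 0],
  [0, [0, 0, 0], 0],
  [0, [0, 0, 0], 0],
  [0, [0, 0, 0], 0],
])

```text
time: 19.95
tool_pos: [0.4544, -0.088, 0.2249]
ee_rot: [3.142, 0.0, 1.921]
wrist_force: [0.2, 0.4, -0.4]
width: 0.094
finger_force: 0.0
```

Run:
```python
from h import *
p,y,c,im=packtop((190,120,380,300),.113,20)
need([*p,.093],y+90)
```

```text
[[221.0, 188.0], [298.0, 143.0], [379.0, 279.0], [301.0, 325.0]] ctr [ 0.4777 -0.1036] sizes [np.float64(0.06885615526416877), np.float64(0.13113130705689666)] yaw 141.46956686514864
t 20.0 pos [ 0.4543 -0.088   0.2249] rot [-179.9986    0.0076  110.0682] w 0.093887372126647 F [ 0.6123 -0.3041 -0.1378] 0.0 
 need mm [-22.7  16.6 131.9] twist 58.6
```

View pics/last.png

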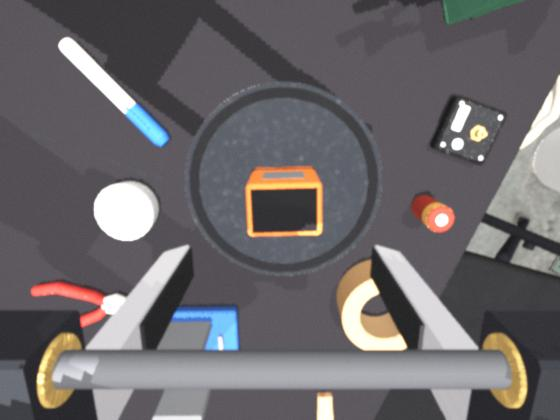

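The pack stands upright on the turntable. Its top face has corners at (246,180), (323,180), (323,237) and (248,237), so it's square to the gripper. Before picking it up, I'll look at the charger from above.

Emit:
carry_out([
  [0, [-40, -21.6, -25], 0],
  [0, [-40, -21.6, -25], 0],
  [0, [-40, -21.6, 0], 0],
  [0, [-40, -21.6, 0], 0],
  [0, [-40, -21.6, 0], 0],
  [0, [0, 0, 0], 0],
  [0, [0, 0, 0], 0],
  [0, [0, 0, 0], 0],
])

```text
time: 20.8
tool_pos: [0.4224, -0.3087, 0.2732]
ee_rot: [3.141, -0.0, 1.922]
wrist_force: [0.8, 0.3, 0.9]
width: 0.0941
finger_force: 0.0
```

Run:
```python
from h import *
R=Rn.from_euler('xyz',[np.pi,0,np.radians(110.07)]).as_matrix()
o=robot.get_obs();print(o['tool_pos'],np.degrees(o['ee_rot']))
c=robot.get_calibration("wrist"); im=robot.snapshot("wrist")
# pack: same camera-to-tool geometry as earlier; move camera back
c2=dict(c);T=np.array(c['T']);T[:3,3]+=np.array([.4543,-.088,.2249])-o['tool_pos'];c2['T']=T
print("pack",onz(c2,(284.8,208.5),.113))
m=mask(im,100,125,120);b=max(cv2.findContours(m[:300],cv2.RETR_EXTERNAL,cv2.CHAIN_APPROX_NONE)[0],key=cv2.contourArea)
r=cv2.minAreaRect(b);bp=cv2.boxPoints(r);P=np.array([onz(c,p,.014)[:2] for p in bp]);print(bp.round(1).tolist(),P.mean(0))
for e in (P[1]-P[0],P[2]-P[1]): print(np.linalg.norm(e),np.degrees(np.arctan2(e[1],e[0])))
cv2.imwrite("pics/chg.png",cv2.resize(im[80:330,150:430],(784,600)[0:2] if 0 else (672,600),interpolation=cv2.INTER_CUBIC));cv2.imwrite("pics/chgraw.png",im)
```

```text
[ 0.4224 -0.3087  0.2732] [179.9763  -0.0217 110.1458]
pack [ 0.4567 -0.0853  0.113 ]
[[232.0, 134.0], [328.0, 134.0], [328.0, 219.0], [232.0, 219.0]] [ 0.4222 -0.3115]
0.10898444847114655 20.224755135166788
0.10116323101657737 -67.79450938538335
```

View pics/chg.png

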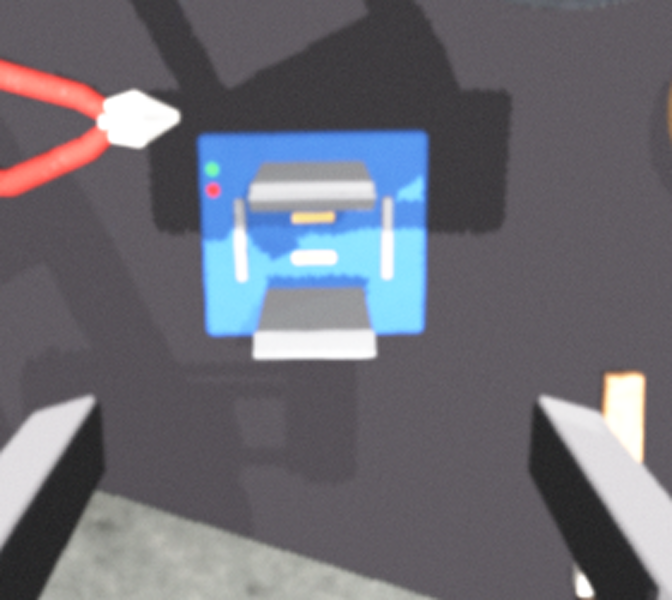

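The crop shows the charger nearly square to the gripper. The lips are at crop (240,241) and (387,239), and the contacts are centred at (313,237). The wrist camera reads about 2 mm long, so I'll repeat this lower down, where its geometry matches the pack view and the offset cancels.

Emit:
carry_out([
  [0, [-3, -1, 45], 0],
  [0, [0, 0, 45], 0],
  [0, [0, 0, 30], 0],
  [0, [0, 0, 14], 0],
  [0, [0, 0, 0], 0],
  [0, [0, 0, 0], 0],
  [0, [0, 0, 0], 0],
  [0, [0, 0, 0], 0],
])

```text
time: 21.65
tool_pos: [0.4232, -0.3136, 0.1413]
ee_rot: [3.14, 0.004, 1.922]
wrist_force: [0.3, 0.1, 0.1]
width: 0.0943
finger_force: 0.0
```

Run:
```python
from h import *
o=robot.get_obs();print(o['tool_pos'],np.degrees(o['ee_rot']))
c=robot.get_calibration("wrist"); im=robot.snapshot("wrist");np.save("pics/c.npy",c['T'])
for q in ([.4222,-.3115,.014],[.4217,-.3142,.014],[.4217,-.3142,.098]): print(proj(c,q))
cv2.imwrite("pics/chg2raw.png",im);cv2.imwrite("pics/chg2.png",cv2.resize(im[80:320,150:420],(675,600),interpolation=cv2.INTER_CUBIC))
```

```text
[ 0.4232 -0.3136  0.1413] [179.8933   0.2156 110.1067]
[280.2306 202.1178]
[278.5374 204.88  ]
[277.6842 241.7751]
```

View pics/chg2.png

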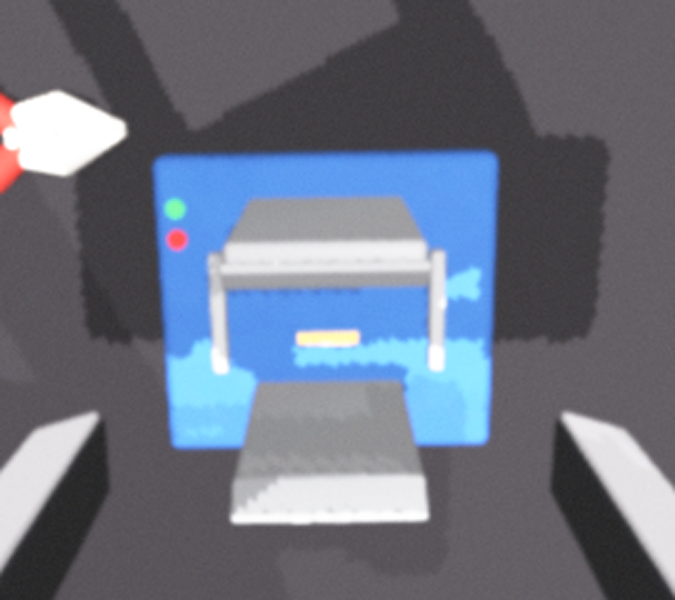

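The close crop shows the base corners at (156,155), (497,152), (489,443) and (173,447). The cheeks' outer top edges are centred at (326.5,240) and (329.5,522).

Run:
```python
from h import *
c=robot.get_calibration("wrist");c['T']=np.load("pics/c.npy")
f=lambda u,v,z: onz(c,(150+u/2.5,80+v/2.5),z)[:2]
P=np.array([f(156,155,.014),f(497,152,.014),f(489,443,.014),f(173,447,.014)]);print("base",P.mean(0))
for a,b in((0,1),(3,2),(1,2),(0,3)): e=P[b]-P[a];print(np.linalg.norm(e),np.degrees(np.arctan2(e[1],e[0])))
A,B=f(326.5,240,.098),f(329.5,522,.098);print("cheeks",A,B,(A+B)/2,np.linalg.norm(A-B),np.degrees(np.arctan2(*(A-B)[::-1])))
l,r=f(216.5,320,.02),f(437,318,.02);print("lips",(l+r)/2,np.linalg.norm(l-r),np.degrees(np.arctan2(*(r-l)[::-1])))
tx=np.array([np.cos(np.radians(110.1)),np.sin(np.radians(110.1))]);ty=np.array([tx[1],-tx[0]])
for n,p in(("base",P.mean(0)),("cheek",(A+B)/2),("lips",(l+r)/2),("top",np.array([.4217,-.3142]))): print(n,p@tx,p@ty)
print("pack cam",np.array([.4567,-.0853])@tx,np.array([.4567,-.0853])@ty,"pack grip",np.array([.4543,-.088])@tx)
need([.4567,-.0853,.2],None)
```

```text
base [ 0.4233 -0.3113]
0.10734786440305 20.677951658048826
0.10896425714341239 20.931007316522415
0.09911167525586494 -68.49576866971526
0.09958279883467906 -69.42909968095435
cheeks [ 0.4094 -0.2756] [ 0.435  -0.3431] [ 0.4222 -0.3093] 0.07218503143678719 110.74874714056165
lips [ 0.4236 -0.3142] 0.07152660770941445 20.701627263307255
base -0.43781995129639545 0.2905036053375599
cheek -0.4355804116212284 0.2901822724824219
lips -0.4406120768494973 0.2898248935660865
top -0.4399847072149119 0.28803817006953836
pack cam -0.2370541222209295 0.3995701729835006 pack grip -0.23876489343457974
t 21.7 pos [ 0.423  -0.3135  0.1409] rot [179.9116   0.1761 110.1024] w 0.09394397562426632 F [-0.2406  0.0565  0.9185] 0.0 
 need mm [202.5 110.2 -59.5] twist 0
```

Emit:
carry_out([
  [0, [0, 0, -40], 0],
  [0, [0, 0, -40], -0.5],
  [0, [40, 22, 0], 0],
  [0, [40, 22, 0], 0],
  [0, [40, 22, 0], 0],
  [0, [40, 22, 0], 0],
  [0, [41, 22, 0], 0],
  [0, [0, 0, 0], 0],
])

```text
time: 22.5
tool_pos: [0.4551, -0.0813, 0.2203]
ee_rot: [3.139, -0.0, 1.938]
wrist_force: [-0.0, -1.2, 0.4]
width: 0.0939
finger_force: 0.0
```

Emit:
carry_out([
  [0, [0, 0, 0], 0],
  [0, [0, 0, 0], 0],
  [0, [0, 0, 0], 0],
])

```text
time: 22.8
tool_pos: [0.4544, -0.0874, 0.2192]
ee_rot: [-3.141, 0.001, 1.928]
wrist_force: [-0.6, 0.3, -0.3]
width: 0.094
finger_force: 0.0
```

Run:
```python
from h import *
need([.4574,-.0870,.085],110.6)
```

```text
t 22.8 pos [ 0.4544 -0.0874  0.2192] rot [-179.9938    0.0291  110.4624] w 0.09396562650425888 F [-0.5633  0.2912 -0.3392] 0.0 
 need mm [ -0.6   3.  134.2] twist -0.1
```

Emit:
carry_out([
  [0, [-0.6, 3, 40], 0],
  [0, [0, 0, 40], 0],
  [0, [0, 0, 30], 0],
  [0, [0, 0, 16], 0],
  [0, [0, 0, 8], 0],
  [0, [0, 0, 0], 0],
  [0, [0, 0, 0], 0],
  [0, [0, 0, 0], 0],
])

```text
time: 23.6
tool_pos: [0.4586, -0.0861, 0.0866]
ee_rot: [3.139, 0.002, 1.93]
wrist_force: [-0.1, -0.0, -0.6]
width: 0.094
finger_force: 0.0
```

Emit:
carry_out([
  [255, [0, 0, 0], 0],
  [255, [0, 0, 0], 0],
  [255, [0, 0, 0], 0],
  [255, [0, 0, 0], 0],
  [255, [0, 0, 0], 0],
  [255, [0, 0, 0], 0],
  [255, [0, 0, 0], 0],
  [255, [0, 0, 0], 0],
])

```text
time: 24.4
tool_pos: [0.457, -0.0855, 0.0852]
ee_rot: [-3.14, -0.0, 1.93]
wrist_force: [-4.0, 0.7, 3.4]
width: 0.0596
finger_force: 30.0
```

Run:
```python
from h import *
need([.4236,-.3132,.2],110.7)
```

```text
t 24.4 pos [ 0.457  -0.0855  0.0852] rot [-179.9288   -0.0112  110.5956] w 0.05960912189018931 F [-4.0038  0.7247  3.3631] 29.962734282016754 
 need mm [-201.4 -111.5 -114.7] twist -0.1
```

Emit:
carry_out([
  [255, [0, 0, -10], 0],
  [255, [0, 0, -25], 0],
  [255, [0, 0, -40], 0],
  [255, [0, 0, -35], 0],
  [255, [0, 0, -5], 0],
  [255, [-10, -6, 0], 0],
  [255, [-20, -11, 0], 0],
  [255, [-35, -19.5, 0], 0],
])

```text
time: 25.2
tool_pos: [0.4452, -0.1584, 0.1969]
ee_rot: [-3.139, -0.004, 1.934]
wrist_force: [0.3, -0.5, -2.2]
width: 0.0601
finger_force: 30.0
```

Emit:
carry_out([
  [255, [-35, -19.5, 0], 0],
  [255, [-35, -19.5, 0], 0],
  [255, [-35, -19.5, 0], 0],
  [255, [-20, -11, 0], 0],
  [255, [-10, -5.5, 0], 0],
  [255, [0, 0, 0], 0],
  [255, [0, 0, 0], 0],
  [255, [0, 0, 0], 0],
])

```text
time: 26.0
tool_pos: [0.4237, -0.3106, 0.1996]
ee_rot: [3.142, -0.001, 1.932]
wrist_force: [0.1, 0.8, -1.9]
width: 0.0598
finger_force: 30.0
```

Run:
```python
from h import *
d=need([.4236,-.3132,.2],110.7)
o=robot.get_obs()
p,y,c,im=packtop((200,60,370,330),o['tool_pos'][2]+.028,20)
h=cv2.cvtColor(im,cv2.COLOR_BGR2HSV)
m=mask(im,5,22,120); 
for u in (255,270,285,300): print(u,np.nonzero(m[100:330,u])[0]+100)
for v in (180,195,205,215): print(v,np.nonzero(m[v,200:370])[0]+200)
np.save("pics/c.npy",c['T'])
```

```text
t 26.0 pos [ 0.4237 -0.3106  0.1996] rot [179.9968  -0.0559 110.6922] w 0.05981126338856269 F [ 0.128   0.7865 -1.9268] 29.96111959218979 
 need mm [-2.4 -1.  -0.4] twist -0.0
[[210.0, 208.0], [353.0, 208.0], [353.0, 329.0], [210.0, 329.0]] ctr [ 0.4191 -0.2969] sizes [np.float64(0.055717917455092546), np.float64(0.05408192900841252)] yaw 20.773950464045043
255 [209 210 211 212 213 214 215 216 217 218 219 220 242 243 244 245 246 247
 248 249 250 251 252 253 254 255 256 257 258 266 267 268]
270 [209 210 211 212 213 214 215 216 217 218 219 220 242 243 244 245 246 247
 248 249 250 251 252 253 254 255 256 257 258 266 267 268]
285 [209 210 211 212 213 214 215 216 217 218 219 242 243 244 245 246 247 248
 249 250 251 252 253 254 255 256 257 258 266 267 268]
300 [209 210 211 212 213 214 215 216 217 218 219 242 243 244 245 246 247 248
 249 250 251 252 253 254 255 256 257 258 266 267 268]
180 []
195 []
205 []
215 [232 233 234 235 236 237 238 239 240 241 242 243 244 245 246 247 248 249
 250 251 252 253 254 255 256 257 258 259 260 261 262 263 264 265 266 267
 268 269 270 271 272 273 274 275 276 277 278 279 280 281 282 283 284 285
 286 287 288 289 290 291 292 293 294 295 296 297 298 299 300 301 302 303
 304 305 306 307 308 309 310 311 312 313 314 315 316 317 318 319 320 321
 322 323 324 325 326 327 328 329 330 331 332]
```

Run:
```python
from h import *
c=robot.get_calibration("wrist");o=robot.get_obs();t=o['tool_pos'];yw=o['ee_rot'][2]
tx=np.array([np.cos(yw),np.sin(yw),0])
for dz in (-.052,.028):
    for k in (-.002,0,.002): print(dz,k,proj(c,t+tx*(.022+k)+[0,0,dz]).round(1))
# earlier turntable view: pack 0.192 (bottom) /0.112 (top) below TCP
for dz in (-.1919,-.1119): print("tt",dz,proj(c,t+tx*.022+[0,0,dz]).round(1),proj(c,t-tx*.022+[0,0,dz]).round(1))
```

```text
-0.052 -0.002 [280.6 206.4]
-0.052 0 [280.6 203.2]
-0.052 0.002 [280.6 200.1]
0.028 -0.002 [280.1 259. ]
0.028 0 [280.1 254.4]
0.028 0.002 [280.1 249.8]
tt -0.1919 [280.9 166.3] [280.9 209.5]
tt -0.1119 [280.8 183.1] [280.7 236.9]
```

Run:
```python
from h import *
c=robot.get_calibration("wrist");o=robot.get_obs();T0=np.array(c['T']);
# tool-frame camera pose (yaw-only tool), then rebuild for the two earlier poses
def Tool(p,yaw): M=np.eye(4);M[:3,:3]=Rn.from_euler('xyz',[np.pi,0,np.radians(yaw)]).as_matrix();M[:3,3]=p;return M
X=np.linalg.inv(Tool(o['tool_pos'],np.degrees(o['ee_rot'][2])))@T0
a=np.radians(110.7);tx=np.array([np.cos(a),np.sin(a)]);ty=np.array([tx[1],-tx[0]])
for n,p,yaw,s,v0,rows,lip,base in (("hi",[.4224,-.3087,.2732],110.15,2.4,80,(163,288),(240,313.5),((199,135),(428,130),(425,333),(207,335))),
    ("lo",[.4232,-.3136,.1413],110.1,2.5,80,(198,382),(313.5,327),((156,155),(497,152),(489,443),(173,447)))):
    cc=dict(c);cc['T']=Tool(p,yaw)@X
    f=lambda u,v,z: onz(cc,(150+u/s,v0+v/s),z)[:2]
    A,B=f(320,rows[0],.014)@tx,f(320,rows[1],.014)@tx
    Q=np.mean([f(u,v,.014) for u,v in base],0)
    L=f(lip[1],lip[0],.02)
    print(n,"cheek feet",A,B,"gap",A-B,"ctr",(A+B)/2-.006,"base",Q@tx,Q@ty,"lips",L@tx,L@ty)
print("top",np.array([.4217,-.3142])@tx,"tcp now",o['tool_pos'][:2]@tx,o['tool_pos'][:2]@ty)
```

```text
hi cheek feet -0.4058221439360863 -0.4674955070987254 gap 0.061673363162639105 ctr -0.4426588255174059 base -0.4414494859336248 0.2861382742069871 lips -0.4420064807139613 0.28554625760198915
lo cheek feet -0.4046939355541653 -0.4668799938085912 gap 0.06218605825442591 ctr -0.44178696468137824 base -0.4402914083900239 0.28565131057366094 lips -0.4412831542018379 0.2850718504148322
top -0.44297685610845705 tcp now -0.44038337626327995 0.28663555775289157
```

Estimates from the cheek feet, lips, base and top view agree within about 1 mm. The held pack is already centred across the cheeks, so only a 0.8 mm shift along the other axis is needed. I'll lower it gently.

Emit:
carry_out([
  [255, [0, -0.8, 15], 0],
  [255, [0, 0, 15], 0],
  [255, [0, 0, 10], 0],
  [255, [0, 0, 8], 0],
  [255, [0, 0, 5], 0],
  [255, [0, 0, 5], 0],
  [255, [0, 0, 0], 0],
  [255, [0, 0, 0], 0],
])

```text
time: 26.85
tool_pos: [0.4229, -0.3124, 0.1424]
ee_rot: [3.141, 0.001, 1.93]
wrist_force: [0.7, -0.9, -2.0]
width: 0.0598
finger_force: 30.0
```

Emit:
carry_out([
  [255, [0, 0, 5], 0],
  [255, [0, 0, 5], 0],
  [255, [0, 0, 5], 0],
  [255, [0, 0, 0], 0],
])

```text
time: 27.25
tool_pos: [0.4222, -0.3117, 0.1258]
ee_rot: [-3.141, -0.002, 1.93]
wrist_force: [-0.4, -0.2, -1.9]
width: 0.0601
finger_force: 30.0
```

Run:
```python
from h import *
a=np.radians(110.7);tx=np.array([np.cos(a),np.sin(a)]);ty=np.array([tx[1],-tx[0]]);p=-.4403*tx+.2858*ty
need([*p,.066],110.7); F=robot.get_obs()['wrist_force'];print("F tool",F[:2]@tx,F[:2]@ty,F[2])
```

```text
t 27.25 pos [ 0.4222 -0.3117  0.1258] rot [-179.9431   -0.1081  110.6021] w 0.06010681306732981 F [-0.3518 -0.1761 -1.8823] 29.96098905801773 
 need mm [ 0.4  1.1 59.8] twist -0.1
F tool -0.04041503847270397 -0.3913539167404539 -1.8823099124674503
```

Emit:
carry_out([
  [255, [0.3, 0.6, 6], 0],
  [255, [0, 0, 6], 0],
  [255, [0, 0, 6], 0],
  [255, [0, 0, 6], 0],
  [255, [0, 0, 6], 0],
  [255, [0, 0, 6], 0],
  [255, [0, 0, 6], 0],
  [255, [0, 0, 2], 0],
])

```text
time: 28.05
tool_pos: [0.4228, -0.3113, 0.082]
ee_rot: [-3.141, -0.001, 1.93]
wrist_force: [0.2, -0.7, -2.1]
width: 0.0595
finger_force: 30.0
```

Emit:
carry_out([
  [255, [0, 0, 2], 0],
  [255, [0, 0, 2], 0],
  [255, [0, 0, 2], 0],
  [255, [0, 0, 2], 0],
  [255, [0, 0, 0], 0],
])

```text
time: 28.55
tool_pos: [0.4231, -0.3116, 0.0748]
ee_rot: [-3.141, -0.0, 1.93]
wrist_force: [0.1, 0.7, -2.5]
width: 0.0598
finger_force: 30.0
```

Emit:
carry_out([
  [255, [0, 0, 1.5], 0],
  [255, [0, 0, 1.5], 0],
  [255, [0, 0, 1.5], 0],
  [255, [0, 0, 0], 0],
])

```text
time: 28.95
tool_pos: [0.423, -0.3115, 0.0702]
ee_rot: [-3.141, -0.0, 1.93]
wrist_force: [-0.3, -0.0, -2.3]
width: 0.0601
finger_force: 30.0
```

Emit:
carry_out([
  [255, [0, 0, 1.5], 0],
  [255, [0, 0, 1], 0],
  [255, [0, 0, 1], 0],
  [255, [0, 0, 0], 0],
])

```text
time: 29.35
tool_pos: [0.4231, -0.3116, 0.0669]
ee_rot: [-3.141, -0.0, 1.93]
wrist_force: [-0.5, 0.1, -1.4]
width: 0.0602
finger_force: 30.0
```

Emit:
carry_out([
  [255, [0, 0, 0.8], 0],
  [255, [0, 0, 0.8], 0],
  [255, [0, 0, 0], 0],
])

```text
time: 29.65
tool_pos: [0.4233, -0.3118, 0.0662]
ee_rot: [3.141, 0.001, 1.93]
wrist_force: [-0.2, 0.9, 1.9]
width: 0.0601
finger_force: 30.0
```

It's seated: the height matches and contact is light. I'll release and retreat upward.

Emit:
carry_out([
  [150, [0, 0, 0], 0],
  [60, [0, 0, 0], 0],
  [0, [0, 0, 0], 0],
  [0, [0, 0, 0], 0],
  [0, [0, 0, 0], 0],
  [0, [0, 0, -10], 0],
  [0, [0, 0, -30], 0],
  [0, [0, 0, -40], 0],
])

```text
time: 30.45
tool_pos: [0.4221, -0.3107, 0.1447]
ee_rot: [-3.139, -0.004, 1.93]
wrist_force: [1.5, -0.1, 0.6]
width: 0.0942
finger_force: 0.0
```

Emit:
carry_out([
  [0, [0, 0, -45], 0],
  [0, [0, 0, -35], 0],
  [0, [0, 0, 0], 0],
  [0, [0, 0, 0], 0],
  [0, [0, 0, 0], 0],
])

```text
time: 30.95
tool_pos: [0.4226, -0.3112, 0.224]
ee_rot: [-3.14, -0.002, 1.93]
wrist_force: [-0.5, 1.3, -0.3]
width: 0.0939
finger_force: 0.0
```

Run:
```python
from h import *
o=robot.get_obs();print(o['tool_pos'],o['width'],o['wrist_force'])
c=robot.get_calibration("wrist"); im=robot.snapshot("wrist")
a=np.radians(110.7);tx=np.array([np.cos(a),np.sin(a)]);ty=np.array([tx[1],-tx[0]]);p=-.4418*tx+.2858*ty
print("expected top corners",[proj(c,[*(p+sx*tx*.022+sy*ty*.03),.094]).round(1) for sx,sy in((1,-1),(1,1),(-1,1),(-1,-1))])
m=mask(im,5,22,120)
for b in blobs(m[100:260,200:370],60): print(b)
for u in (262,280,298): print(u,np.nonzero(m[120:260,u])[0]+120)
s=robot.snapshot("top");ct=robot.get_calibration("top")
for b in blobs(mask(s,5,22,120)[150:300,230:440],8): print("top",b[0],b[1]+[230,150])
print(proj(ct,[*p,.094]))
```

```text
[ 0.4226 -0.3112  0.224 ] 0.09385200518951782 [-0.5065  1.3401 -0.3356]
expected top corners [array([244.9, 180.5]), array([318.2, 180.5]), array([316.8, 231.3]), array([246.3, 231.3])]
(np.int32(944), array([79.5752, 93.6303]), array([47, 72, 71, 60], dtype=int32))
262 [177 178 179 180 181 182 186 187 227 228 229]
280 [178 179 180 181 182 186 187 227]
298 [178 179 180 181 185 186 187 226 227]
top 59 [292.4068 181.9153]
top 77 [382.4026 243.5455]
[389.6684 249.4333]
```

```bash
python3 -c "
from bench import robot
print(robot.close_job())"
```

```text
the job is handed in; nothing more can be done
None
```

I've handed the job in: the latch is released, the lid was left open, and the pack was set on the turntable, regripped and lowered into the charger. A final wrist view put it where I expected, though the hand-in returned no verdict.

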